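# Fit the agitator drive shaft

## Task

Take the red-headed drive shaft out of the white rack and lower it upright through the upper and the lower bearing of the bench agitator. Its square end then meets the spring-loaded square drive socket hidden in the housing: press lightly and turn the head until the square drops in, lower the shaft fully home so that its collar rests on the upper bearing, and let go. Be gentle, never push it against the agitator with more than about 25 N, and leave the blue-headed spare in the rack and the other glassware and tools where they are.

Things in the scene. Friction and masses are not known exactly. Their poses are not given: they have to be found in the camera images.
- shaft: Red-headed drive shaft, 160 mm long, about 0.3 kg, upright. Origin: centre of its lower end; z up the shaft. From there up: 0-16 mm a 12 mm square end, sides along its x and y, tapering over its lowest 5 mm to 7.5 mm; to 108 mm round, 18 mm (tapered at 16-20 mm); to 116 mm a collar; a 16 mm neck; 128-160 mm the head. Starts hanging in one of the rack's holes, lower end 16 mm up.
- shaft_head (a point): Centre of the red head, 144 mm above the shaft's lower end, on its axis. The head is 44 mm along the shaft's x, 18 mm along its y and 32 mm tall: grip it from above across the 18 mm. The head's long side starts within about 25 degrees of the rack's length.
- shaft_collar (a point): Centre of the underside of the shaft's dark collar (34 mm in diameter, 8 mm thick), 108 mm above the lower end. Fully home, the collar rests on the crossbar and the shaft's lower end is 26 mm above the bench.
- stand: Bench agitator, fixed: white and grey drive housing 110 mm (x) by 140 mm (y), 62 mm tall, with two 16 mm square aluminium posts at y = +-56 mm carrying a crossbar 50 (x) by 140 (y) by 12 mm, its top 134 mm above the bench. Origin: centre of its underside, z up; the vertical bore axis of bearings and socket runs through it. The drive socket is inside, out of sight.
- socket (a point): Centre of the mouth of the hidden drive socket, 40 mm above the bench, as unpressed: a 13.5 mm square hole, 20 mm deep, open below. Sprung: yields down 5 mm, pushing back with about 2 N at first and 5 N at the end, then rigid. Its angle about the bore is unknown (repeats every 90 degrees); 0.4 N m friction holds it. The square enters within about 7 degrees and slides freely.
- upper_bearing (a point): Centre of the upper bearing hole, at the top face of the crossbar (134 mm above the bench). Hole 21 mm in diameter, vertical, 12 mm deep.
- lower_bearing (a point): Centre of the lower bearing hole, at the top face of the drive housing (62 mm above the bench), directly under the upper one. Hole 21 mm in diameter, 12 mm deep.
- rack: White rack fixed to the bench, 80 by 180 mm, its top plate (60 mm wide, 12 mm thick) 124 mm above the bench; two 21 mm holes at y = +-45 mm in its frame, in which the shafts hang by their collars. Its length points roughly away from the robot. Origin: centre of its underside.
- spare: Spare shaft with a blue head, otherwise like the red one, hanging in the other hole of the rack, its top 176 mm above the bench; to be left there. Origin: centre of its lower end.
- jar: Bystander: small amber jar with white cap, 54 mm across, 50 mm tall. Origin: centre of its underside.
- beaker: Bystander: glass beaker, 72 mm across, 95 mm tall. Origin: centre of its underside.
- bottle: Bystander: clear bottle with red cap, 68 mm across, 150 mm tall. Origin: centre of its underside.
- pot: Bystander: white pot with grey lid, 62 mm across, 45 mm tall. Origin: centre of its underside.
- spatula: Bystander: spatula with a wooden handle, lying flat to the left of the work. Origin: its middle.

How it is judged:
By the outcome, as a careful person would: the job done as asked, in the order asked, and still so for the second after the job is handed in, with the robot touching nothing.
It also fails if it takes over 72 s, if anything falls off the work surface, if the arm or the gripper's body presses on something with over 40 N, if the wrist force passes 120 N, or if a joint passes its speed limit or range.

## Robot

A 6-joint arm with a two-finger parallel gripper is mounted at the origin on the work surface. World frame = base frame: x ahead of the robot, y to its left, z up, the work surface at z = 0. Lengths are in m, angles in rad, forces in N, time in s.
With the tool pointing down it reaches from about 0.35 to 0.975 m from the base axis. Payload 4.9 kg.
Tool frame: the origin (TCP) lies midway between the tips of the shut fingers; the grasp point (between the pads) lies 19 mm behind it; z points along the fingers, y is the line along which they close (so a half turn about z gives the same grasp; the last joint's range is limited). The gripper opens to 85 mm and grips with 20 to 120 N. Pads are 22 mm wide; open, the fingers measure 114 mm over their backs; the gripper's body (76 mm by 85 mm) begins 54 mm behind the grasp point. The pads swing forward as they close: fully open they stand 13 mm farther back than shut.
Start: joints at [-1.259, 0.053, 1.613, -0, 1.476, -0.119], TCP at [0.261, -0.568, 0.231] pointing down, gripper open.
Joint ranges: [-3.01, 3.01], [-1.01, 2.22], [0.06, 2.58], [-1.02, 4.17], [0.09, 2.62], [-3.14, 3.14]. Speed limits (rad/s): [2.57, 2.57, 3.14, 3.14, 3.14, 3.14].

## Interface

Orientations are given as a unit quaternion [w, x, y, z].
In Python, from plant import state, grab_frame, job_done, cut_out, place_of gives the robot as it stands.
- The arm moves only by the tool jog_arm, never from a script. Its argument "motion" is text: rows parted by semicolons, each of 7 numbers parted by spaces: the opening in per cent of the stroke, from 0 (shut) to 100 (fully open), then the shift along the tool's x, y, z as a fraction of full scale, then the turn, a rotation vector about the tool's x, y, z as a fraction of full scale. A call has exactly 5 rows; each row is the pose to reach, as a shift and turn from the pose commanded when the call began, along the tool's axes at that moment; what a row does not reach only later rows make up. Full scale, the value 1, is 50 cm for a shift and 1.5 rad for a turn. A row lasts 1/8 s, in which the tool goes at most 62.5 mm and 10.7 degrees, less where a joint would pass 70% of its speed; a pose out of reach is approached as far as the arm can. A call with a number of a shift or a turn outside -1 to 1 is refused whole. A call with a gripper value outside its range is refused whole. The fingers move at their own pace and stop on an object; the grip force is fixed at half the most. Time passes only in rows, so rows that repeat a pose let the fingers close, or fill a call up. It gives the time, the measured TCP pose, the force, the opening and the grip force at its end, in the units of the state.
- state(): the state, without advancing time (a new reading comes with each control period).
- grab_frame(name): name is "scene" or "side" or "wrist"; returns a dict with "color" (420x560x3 uint8, red, green, blue), "range_z" (420x560 float32, m along the optical axis (not along the pixel's ray), 0 where there is no reading), "intrinsics" (3x3 intrinsics, pixels), "world_from_camera" (4x4, takes a point from camera to world coordinates). Camera axes: x right, y up, looking along -z (the intrinsics and any distortion apply to the point x, -y, -z); pixel columns grow to the right and rows downward; lengths in m; the calibration is good to about 2 mm. A picture is of the moment at which its call begins.
- job_done(): hands the job in; it is judged then, once.
Trained networks look in the newest picture that a camera, given by its name, has taken for a name from the list of things; names that differ only in an ending like _2 or _b are one class to them, and where a whole thing is asked for, a point or a joint stands for the part that bears it (a point fixed in the world has none). Each returns a list of dicts, best first, with "p" (0 to 1); they miss things now and then, are a little off and sometimes report something else, mostly with a low value. They report only what shows in the picture. A call takes as long as a camera call.
- cut_out(camera, thing): "pixels" (420x560 bool, what is visible of it).
- place_of(camera, thing): "at" ([x, y, z] in m, in world coordinates, good to about 4 mm: a listed point, or the origin of a listed thing).
The state is a dict: "time": time; "joint_pos": joint angles; "joint_vel": joint speeds; "joint_efforts": joint torques, N m; "tool_pos": TCP position; "tool_rot": TCP orientation; "contact_force": force on the tool from outside, world axes, zero at the start; "ft_torque": the same for the moment, N m; "gripper_width": opening from 0.0 (shut) to 1.0 (fully open); "grasp_force": force on a finger pad.
Only numpy, scipy, OpenCV 4.12 (cv2) and the standard library are available. Lean on these libraries where they do the work, as an engineer would, in place of code of your own. Each camera call takes 0.05 s, during which the arm holds its last target. There are 200 camera calls.

## Working session

There is one attempt and no reset: what is moved stays moved. The work goes in short steps, Python scripts to look and compute and a tool call to move; the robot and the scene stay as the last step left them, time stands still between calls to the robot, and variables do not carry over. Pictures are saved under pics/ and viewed, at most 10 in all, crops included, and the job is handed in when it is done.

Besides the shell and the picture viewer there is one more tool, called as name(argument=value, ...) on one line, values as JSON. jog_arm: Moves the arm, as the interface text tells. Shift numbers are shares of 50 cm and turn numbers shares of 1.5 rad, none past 1 either way. Its arguments: {"type":"object","properties":{"motion":{"type":"string"}},"required":["motion"]}

```bash
mkdir -p pics; ls; python3 - <<'E'
from plant import *
import cv2,numpy as np
s=state();print({k:np.round(v,3) for k,v in s.items()})
for c in ["scene","side"]:
    f=grab_frame(c);cv2.imwrite(f"pics/{c}1.png",f["color"][:,:,::-1])
    for t in ["shaft","shaft_head","shaft_collar","stand","upper_bearing","lower_bearing","rack","spare","jar","beaker","bottle","pot"]:
        r=place_of(c,t);print(c,t,[(np.round(q["at"],3).tolist(),round(q["p"],2)) for q in r[:2]])
print(state()["time"])
E
```

```text
pics
{'time': np.float64(0.0), 'joint_pos': array([-1.259,  0.053,  1.614, -0.   ,  1.476, -0.119]), 'joint_vel': array([ 0.   ,  0.001, -0.001, -0.001,  0.002, -0.001]), 'joint_efforts': array([-2.0000e-03, -3.9369e+01, -3.7018e+01, -0.0000e+00,  7.0000e-03,
       -0.0000e+00]), 'tool_pos': array([ 0.261, -0.567,  0.23 ]), 'tool_rot': array([-0.001,  0.977,  0.214, -0.   ]), 'contact_force': array([-0.274,  0.095, -0.013]), 'ft_torque': array([ 0.021, -0.028, -0.009]), 'grasp_force': np.float64(0.0), 'gripper_width': np.float64(0.998)}
scene shaft [([0.623, 0.162, 0.013], 0.8)]
scene shaft_head [([0.616, 0.16, 0.157], 0.67)]
scene shaft_collar [([0.62, 0.16, 0.125], 0.62)]
scene stand [([0.541, -0.209, 0.001], 0.66)]
scene upper_bearing [([0.537, -0.213, 0.136], 0.86), ([0.535, 0.172, 0.017], 0.52)]
scene lower_bearing [([0.537, -0.214, 0.06], 0.91)]
scene rack [([0.575, 0.165, 0.002], 0.87)]
scene spare [([0.534, 0.171, 0.019], 0.64), ([0.535, -0.212, 0.064], 0.57)]
scene jar [([0.775, 0.029, -0.002], 0.58)]
scene beaker [([0.779, -0.159, 0.003], 0.9), ([0.539, -0.214, 0.134], 0.48)]
scene bottle [([0.55, 0.51, -0.001], 0.77)]
scene pot [([0.477, -0.513, 0.002], 0.81), ([0.535, 0.173, 0.018], 0.43)]
side shaft [([0.622, 0.157, 0.017], 0.73)]
side shaft_head [([0.619, 0.16, 0.156], 0.59), ([0.534, 0.167, 0.016], 0.37)]
side shaft_collar [([0.618, 0.163, 0.124], 0.97)]
side stand [([0.54, -0.211, -0.0], 0.64), ([0.544, -0.211, 0.133], 0.61)]
side upper_bearing [([0.545, -0.213, 0.133], 0.63)]
side lower_bearing [([0.539, -0.213, 0.061], 0.76), ([0.624, 0.16, 0.017], 0.39)]
side rack [([0.578, 0.166, 0.004], 0.67)]
side spare [([0.532, 0.165, 0.016], 0.83), ([0.543, -0.213, 0.063], 0.7)]
side jar [([0.542, -0.216, 0.063], 0.7)]
side beaker [([0.784, -0.159, 0.004], 0.87)]
side bottle [([0.549, 0.509, -0.0], 0.75)]
side pot [([0.475, -0.509, 0.003], 0.75), ([0.534, 0.166, 0.018], 0.34)]
1.3
```

```bash
cat > h.py <<'E'
from plant import *
import cv2,numpy as np
from scipy.spatial.transform import Rotation as R
def rot(): return R.from_quat(np.roll(state()["tool_rot"],-1))
def yaw(r): x=r.as_matrix()[:,0]; return np.arctan2(x[1],x[0])
def down(y): return R.from_matrix(np.c_[[np.cos(y),np.sin(y),0],[np.sin(y),-np.cos(y),0],[0,0,-1]])
def go(p,y):
    "fractions from the measured pose to TCP p, tool down, tool x at yaw y"
    s=state();r=rot()
    d=r.inv().apply(np.array(p)-s["tool_pos"])/.5
    t=(r.inv()*down(y)).as_rotvec()/1.5
    return np.round(d,4),np.round(t,4)
def cloud(f,m):
    v,u=np.where(m&(f["range_z"]>0));z=f["range_z"][v,u];K=f["intrinsics"]
    p=np.c_[(u-K[0,2])*z/K[0,0],-(v-K[1,2])*z/K[1,1],-z]
    T=f["world_from_camera"];return p@T[:3,:3].T+T[:3,3]
def top(p,z0,z1):
    q=p[(p[:,2]>z0)&(p[:,2]<z1)]
    c,(w,h),a=cv2.minAreaRect((q[:,:2]*1000).astype(np.float32))
    return len(q),np.round(c,1),(round(w,1),round(h,1)),round(a if w>h else a-90,1)
E
python3 - <<'E'
from h import *
for c in ["scene","side"]:
    f=grab_frame(c);ms=cut_out(c,"shaft_head")or cut_out(c,"shaft")
    P=cloud(f,ms[0]["pixels"]);print(c,ms[0]["p"],top(P,.17,.185),top(P,.14,.185),P[:,2].max())
    A=cloud(f,np.ones((420,560),bool))
    b=A[(abs(A[:,0]-.54)<.09)&(abs(A[:,1]+.21)<.1)];print("bar",top(b,.128,.14))
    b=A[(abs(A[:,0]-.578)<.13)&(abs(A[:,1]-.165)<.08)];print("rack",top(b,.118,.128))
print(go([.6,.16,.33],0),yaw(rot()))
E
```

```text
scene 0.82 (85, array([622.5, 157. ]), (22.2, 44.6), -29.1) (166, array([622.2, 156.8]), (22.2, 45.0), -18.3) 0.18032838853663713
bar (981, array([ 540.8, -213.3]), (142.6, 53.9), 77.3)
rack (708, array([576. , 162.6]), (67.7, 182.0), -4.2)
side 0.57 (87, array([618.8, 164.5]), (18.2, 43.7), -25.1) (220, array([618.1, 165. ]), (18.7, 45.2), -24.6) 0.1769349786467726
bar (407, array([ 539.7, -210. ]), (143.9, 53.3), 77.0)
rack (937, array([575.2, 166.7]), (63.3, 182.3), -3.7)
(array([ 1.224 , -1.0396, -0.1974]), array([-0.    ,  0.    ,  0.2872])) 0.4307839489537419
```

View pics/scene1.png

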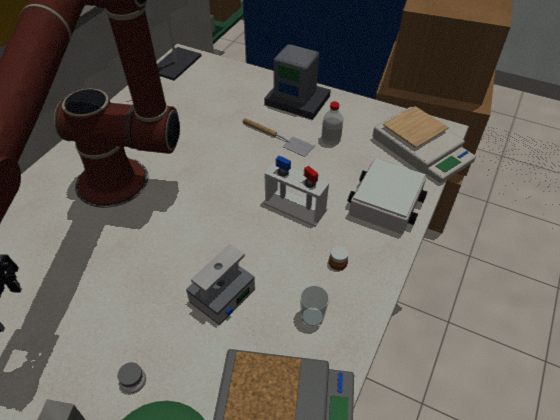

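jog_arm(motion="100 0.06 -0.05 -0.06 0 0 0.1; 100 0.15 -0.13 -0.12 0 0 0.22; 100 0.25 -0.21 -0.18 0 0 0.34; 100 0.35 -0.3 -0.2 0 0 0.46; 100 0.45 -0.38 -0.2 0 0 0.58")

```text
time: 2.12
tool_pos: [0.3766, -0.3214, 0.3321]
tool_rot: [0.001, 0.977, -0.215, 0.001]
contact_force: [0.1, -0.5, -0.2]
gripper_width: 1.002
grasp_force: 0.0
```

```bash
python3 - <<'E'
from h import *
print(go([.6,.16,.33],-.44),yaw(rot()),state()["tool_pos"])
E
```

```text
(array([ 0.0011, -1.0613,  0.003 ]), array([ 0.0008, -0.0021,  0.0044])) -0.43337458843312593 [ 0.37664448 -0.32136926  0.33210682]
```

jog_arm(motion="100 0 -0.12 0 0 0 0; 100 0 -0.24 0 0 0 0; 100 0 -0.36 0 0 0 0; 100 0 -0.48 0 0 0 0; 100 0 -0.6 0 0 0 0")

```text
time: 2.75
tool_pos: [0.5007, -0.0478, 0.3307]
tool_rot: [0.0, 0.977, -0.212, 0.001]
contact_force: [0.3, -0.8, 0.6]
gripper_width: 1.002
grasp_force: 0.0
```

jog_arm(motion="100 0 -0.11 0 0 0 0; 100 0 -0.22 0 0 0 0; 100 0 -0.33 0 0 0 0; 100 0 -0.43 0 0 0 0; 100 0 -0.43 0 0 0 0")

```text
time: 3.38
tool_pos: [0.5896, 0.1487, 0.3295]
tool_rot: [0.0, 0.978, -0.21, -0.001]
contact_force: [1.0, 0.2, 0.2]
gripper_width: 0.997
grasp_force: 0.0
```

```bash
python3 - <<'E'
from h import *
print(state()["tool_pos"],yaw(rot()))
c="wrist"
f=grab_frame(c);cv2.imwrite("pics/w1.png",f["color"][:,:,::-1])
for t in ["shaft_head","shaft_collar","shaft","spare"]:
    print(t,[(np.round(q["at"],4).tolist(),round(q["p"],2)) for q in place_of(c,t)[:2]])
ms=cut_out(c,"shaft_head")
if ms:
    m=ms[0]["pixels"];P=cloud(f,m);print(ms[0]["p"],top(P,.165,.185),top(P,.14,.185))
h=cv2.cvtColor(f["color"],cv2.COLOR_RGB2HSV);m=((h[...,0]<8)|(h[...,0]>172))&(h[...,1]>150)&(h[...,2]>60)
P=cloud(f,m);print(m.sum(),top(P,.165,.185),top(P,.172,.18))
E
```

```text
[0.58964352 0.14869994 0.32946795] -0.4231434280915167
shaft_head [([0.6165, 0.1632, 0.162], 0.82), ([0.6226, 0.1627, 0.0149], 0.48)]
shaft_collar [([0.6222, 0.1647, 0.1231], 0.72)]
shaft [([0.6205, 0.1631, 0.0144], 0.59)]
spare [([0.5316, 0.1682, 0.016], 0.89), ([0.553, 0.5065, 0.001], 0.32)]
0.9 (770, array([621.6, 161.5]), (18.2, 43.0), -23.7) (819, array([621.6, 161.5]), (18.2, 43.0), -23.6)
972 (731, array([622.1, 161.2]), (17.9, 41.9), -23.4) (721, array([622.1, 161.3]), (17.2, 41.5), -25.1)
```

View pics/w1.png

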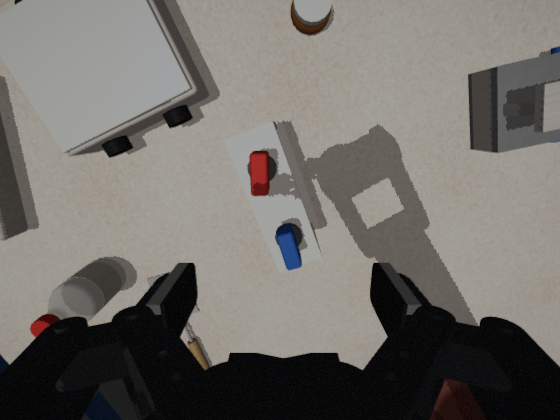

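```bash
python3 - <<'E'
from h import *
print(go([.6215,.162,.22],-.419))
E
```

```text
(array([ 0.0445, -0.0581,  0.2213]), array([-0.0001, -0.0003, -0.0065]))
```

jog_arm(motion="100 0.044 -0.058 0.08 0 0 0; 100 0.044 -0.058 0.15 0 0 0; 100 0.044 -0.058 0.222 0 0 0; 100 0.044 -0.058 0.222 0 0 0; 100 0.044 -0.058 0.222 0 0 0")

```text
time: 4.3
tool_pos: [0.622, 0.1627, 0.2213]
tool_rot: [-0.0, 0.977, -0.212, 0.001]
contact_force: [0.4, -0.3, -0.1]
gripper_width: 0.999
grasp_force: 0.0
```

```bash
python3 - <<'E'
from h import *
print(state()["tool_pos"],yaw(rot()))
f=grab_frame("wrist");cv2.imwrite("pics/w2.png",f["color"][:,:,::-1])
h=cv2.cvtColor(f["color"],cv2.COLOR_RGB2HSV);m=((h[...,0]<8)|(h[...,0]>172))&(h[...,1]>150)&(h[...,2]>60)
P=cloud(f,m);P=P[abs(P[:,1]-.162)<.05];print(top(P,.165,.185),top(P,.172,.18))
print(go([.6215,.162,.142],-.419))
E
```

```text
[0.62200231 0.16272785 0.22127007] -0.4280741922939221
(1540, array([622.3, 161.8]), (17.1, 42.5), -24.0) (1474, array([622.2, 161.8]), (17.1, 42.4), -24.0)
(array([-0.0015,  0.0028,  0.1602]), array([-0.0014, -0.0022, -0.006 ]))
```

jog_arm(motion="100 0 0.002 0.08 0 0 -0.006; 100 0 0.002 0.158 0 0 -0.006; 100 0 0.002 0.158 0 0 -0.006; 100 0 0.002 0.158 0 0 -0.006; 60 0 0.002 0.158 0 0 -0.006")

```text
time: 4.97
tool_pos: [0.6228, 0.1626, 0.1437]
tool_rot: [-0.001, 0.978, -0.208, 0.002]
contact_force: [1.0, 0.4, 0.4]
gripper_width: 0.82
grasp_force: 0.0
```

jog_arm(motion="0 0 0 0 0 0 0; 0 0 0 0 0 0 0; 0 0 0 0 0 0 0; 0 0 0 0 0 0 0; 0 0 0 0 0 0 0")

```text
time: 5.6
tool_pos: [0.6211, 0.1622, 0.1407]
tool_rot: [-0.0, 0.978, -0.208, 0.0]
contact_force: [-1.5, -0.6, 3.5]
gripper_width: 0.205
grasp_force: 59.3
```

jog_arm(motion="0 0 0 -0.04 0 0 0; 0 0 0 -0.11 0 0 0; 0 0 0 -0.2 0 0 0; 0 0 0 -0.29 0 0 0; 0 0 0 -0.34 0 0 0")

```text
time: 6.22
tool_pos: [0.6213, 0.1625, 0.3143]
tool_rot: [-0.001, 0.978, -0.208, 0.002]
contact_force: [0.3, 0.7, -2.3]
gripper_width: 0.205
grasp_force: 59.5
```

```bash
python3 - <<'E'
from h import *
s=state();print(s["tool_pos"],s["contact_force"],s["gripper_width"])
f=grab_frame("side");cv2.imwrite("pics/s2.png",f["color"][:,:,::-1])
for c in ["side","scene"]:
    for t in ["shaft","upper_bearing","lower_bearing","stand"]: print(c,t,[(np.round(q["at"],4).tolist(),round(q["p"],2)) for q in place_of(c,t)[:1]])
print(go([.540,-.212,.31],-.419))
E
```

```text
[0.6212675  0.16250436 0.31432621] [ 0.30889877  0.66013442 -2.3356782 ] 0.20462186928752377
side shaft [([0.6218, 0.1573, 0.1895], 0.7)]
side upper_bearing [([0.6218, 0.1617, 0.3316], 0.59)]
side lower_bearing [([0.542, -0.2137, 0.0635], 0.74)]
side stand [([0.5379, -0.2123, 0.0023], 0.64)]
scene shaft [([0.6221, 0.1608, 0.0135], 0.76)]
scene upper_bearing [([0.538, -0.2133, 0.1359], 0.62)]
scene lower_bearing [([0.5381, -0.2131, 0.061], 0.69)]
scene stand [([0.5425, -0.2121, -0.0012], 0.8)]
(array([ 0.1575,  0.749 , -0.003 ]), array([0.0012, 0.0021, 0.0005]))
```

View pics/s2.png

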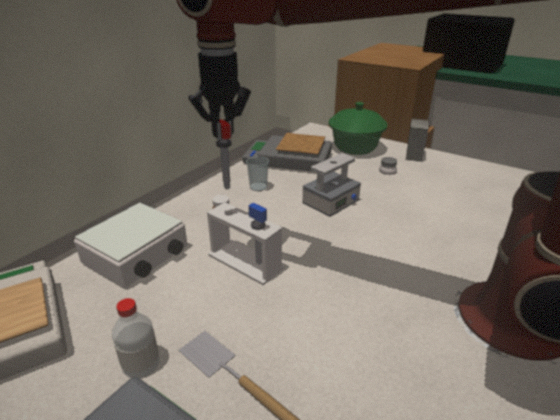

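jog_arm(motion="0 0.004 0.08 0 0 0 0; 0 0.008 0.19 0 0 0 0; 0 0.012 0.31 0 0 0 0; 0 0.016 0.43 0 0 0 0; 0 0.02 0.55 0 0 0 0")

```text
time: 7.3
tool_pos: [0.5171, -0.0945, 0.3095]
tool_rot: [0.0, 0.978, -0.207, -0.0]
contact_force: [1.3, -0.4, -1.5]
gripper_width: 0.2
grasp_force: 59.8
```

jog_arm(motion="0 0 0.1 0 0 0 0; 0 0 0.17 0 0 0 0; 0 0 0.195 0 0 0 0; 0 0 0.195 0 0 0 0; 0 0 0.195 0 0 0 0")

```text
time: 7.92
tool_pos: [0.4791, -0.1812, 0.3101]
tool_rot: [-0.0, 0.978, -0.207, -0.0]
contact_force: [-0.9, 0.8, -3.3]
gripper_width: 0.201
grasp_force: 60.0
```

```bash
python3 - <<'E'
from h import *
s=state();print(s["tool_pos"],s["contact_force"],yaw(rot()))
f=grab_frame("wrist");cv2.imwrite("pics/w3.png",f["color"][:,:,::-1])
np.savez("w3.npz",**f)
for t in ["shaft","upper_bearing","lower_bearing","stand"]: print(t,[(np.round(q["at"],4).tolist(),round(q["p"],2)) for q in place_of("wrist",t)[:1]])
A=cloud(f,np.ones((420,560),bool))
b=A[(abs(A[:,0]-.54)<.09)&(abs(A[:,1]+.21)<.09)];print("bar",top(b,.128,.14))
print(go([.540,-.2125,.30],-.419))
E
```

```text
[ 0.47914134 -0.18117105  0.31006839] [-0.88605517  0.76945743 -3.26350464] -0.4169199714695945
shaft [([0.4797, -0.1805, 0.1844], 0.82)]
upper_bearing [([0.5395, -0.2101, 0.1335], 0.75)]
lower_bearing [([0.5384, -0.2141, 0.0586], 0.81)]
stand [([0.5374, -0.213, -0.0002], 0.72)]
bar (6457, array([ 540.2, -212.1]), (140.3, 50.1), 77.8)
(array([0.1366, 0.0074, 0.0205]), array([-0.0001,  0.    ,  0.0014]))
```

View pics/w3.png

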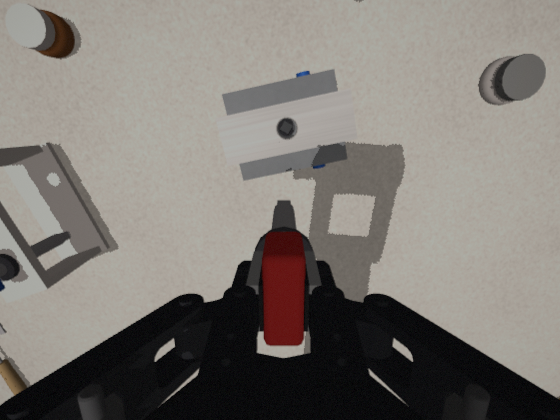

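```bash
python3 - <<'E'
from h import *
f=dict(np.load("w3.npz"));K=f["intrinsics"];T=f["world_from_camera"]
def ray(u,v,z):
    d=T[:3,:3]@np.array([(u-K[0,2])/K[0,0],-(v-K[1,2])/K[1,1],-1]);o=T[:3,3];return o+d*(z-o[2])/d[2]
g=cv2.cvtColor(f["color"],cv2.COLOR_RGB2GRAY)
m=np.zeros_like(g);m[108:148,265:310]=(g[108:148,265:310]<120)
n,l,st,c=cv2.connectedComponentsWithStats(m);i=1+np.argmin(np.hypot(*(c[1:]-[287,128]).T));print(st[i],c[i])
cn=max(cv2.findContours((l==i).astype(np.uint8),0,1)[0],key=len);e=cv2.fitEllipse(cn);print(e,ray(*e[0],.134))
P=cloud(f,np.ones((420,560),bool))
q=P[(abs(P[:,0]-.54)<.025)&(abs(P[:,1]+.212)<.025)&(P[:,2]>.125)];print(np.median(q[:,2]))
h=cv2.cvtColor(f["color"],cv2.COLOR_RGB2HSV);m=((h[...,0]<8)|(h[...,0]>172))&(h[...,1]>150)&(h[...,2]>60)
p=P[m.ravel()] if (f["range_z"]>0).all() else cloud(f,m);p=p[p[:,2]>.3];print(top(p,.34,.355),np.percentile(p[:,2],[5,50,95]))
# shaft body pixels below the head
q=P[(np.hypot(P[:,0]-.479,P[:,1]+.181)<.03)];
for z in np.arange(.18,.30,.01):
    s=q[(q[:,2]>z)&(q[:,2]<z+.01)]
    if len(s)>8: print(round(z,2),len(s),s.mean(0).round(4),np.ptp(s@[np.sin(-.417),-np.cos(-.417),0]).round(4))
E
```

```text
[277 118  20  21 345] [286.39710145 127.91014493]
((286.40008544921875, 127.91630554199219), (19.546247482299805, 20.616865158081055), 3.5781314373016357) [ 0.54071291 -0.21202164  0.134     ]
0.13344068268602904
(3705, array([ 480.4, -181.5]), (17.7, 43.4), -24.4) [0.32473272 0.3443486  0.34546049]
0.19 18 [ 0.4847 -0.1838  0.1941] 0.0116
0.2 29 [ 0.4855 -0.1838  0.2069] 0.0173
0.21 65 [ 0.4857 -0.184   0.2149] 0.0178
0.22 71 [ 0.4855 -0.1847  0.2251] 0.017
0.23 78 [ 0.4856 -0.1843  0.2352] 0.0178
0.24 91 [ 0.4855 -0.1844  0.2452] 0.0177
0.25 99 [ 0.4859 -0.1843  0.255 ] 0.0171
0.26 94 [ 0.4864 -0.1846  0.2646] 0.015
0.29 190 [ 0.4916 -0.1867  0.2968] 0.0325
```

jog_arm(motion="0 0.04 0.002 0 0 0 0; 0 0.1 0.005 0 0 0 0; 0 0.136 0.007 0.03 0 0 0; 0 0.136 0.007 0.07 0 0 0; 0 0.136 0.007 0.07 0 0 0")

```text
time: 8.8
tool_pos: [0.5379, -0.2118, 0.272]
tool_rot: [-0.001, 0.978, -0.207, -0.003]
contact_force: [-0.7, -0.2, -3.3]
gripper_width: 0.205
grasp_force: 59.9
```

```bash
python3 - <<'E'
from h import *
s=state();print(s["tool_pos"],s["contact_force"],yaw(rot()))
o=[]
for c in ["side","scene"]:
    f=grab_frame(c);K=f["intrinsics"];T=f["world_from_camera"]
    p=T[:3,:3].T@(np.array([.5407,-.212,.14])-T[:3,3]);u=int(K[0,2]-K[0,0]*p[0]/p[2]);v=int(K[1,2]+K[1,1]*p[1]/p[2])
    o.append(cv2.resize(f["color"][v-40:v+40,u-40:u+40,::-1],(400,400),interpolation=2))
cv2.imwrite("pics/c4.png",np.hstack(o))
E
```

```text
[ 0.53792645 -0.21184764  0.27200104] [-0.70835991 -0.15746431 -3.34462039] -0.4178675693200026
```

View pics/c4.png

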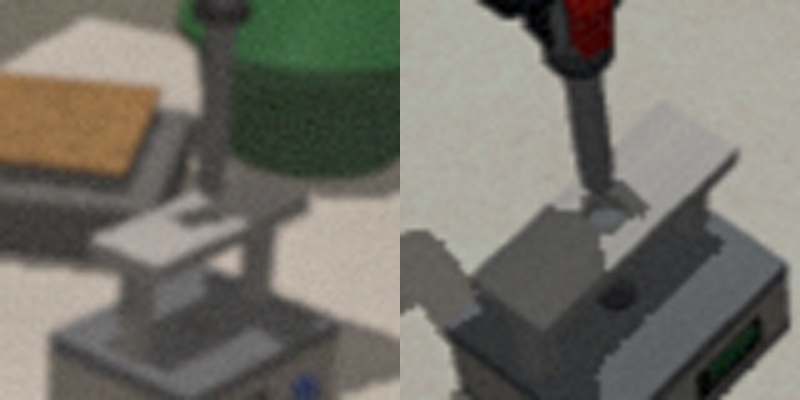

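```bash
python3 - <<'E'
from h import *
for i in range(3):
    f=grab_frame("wrist");s=state()
    P=f["range_z"]>0
    h=cv2.cvtColor(f["color"],cv2.COLOR_RGB2HSV);m=((h[...,0]<8)|(h[...,0]>172))&(h[...,1]>150)&(h[...,2]>60)
    p=cloud(f,m);print(s["tool_pos"].round(4),top(p,.295,.318))
A=cloud(f,np.ones((420,560),bool))
b=A[(abs(A[:,0]-.54)<.09)&(abs(A[:,1]+.21)<.09)];print("bar",top(b,.128,.14))
E
```

```text
[ 0.5392 -0.2127  0.2759] (4072, array([ 540.1, -212.8]), (17.7, 43.5), -24.3)
[ 0.5394 -0.2129  0.2764] (4103, array([ 540.4, -213.3]), (17.7, 43.4), -23.5)
[ 0.5396 -0.213   0.2766] (4114, array([ 540.8, -213.2]), (17.8, 43.1), -24.6)
bar (6338, array([ 540.1, -211.9]), (140.4, 50.8), 77.9)
```

jog_arm(motion="0 0 -0.002 0.01 0 0 0; 0 0 -0.002 0.03 0 0 0; 0 0 -0.002 0.05 0 0 0; 0 0 -0.002 0.07 0 0 0; 0 0 -0.002 0.08 0 0 0")

```text
time: 9.68
tool_pos: [0.5394, -0.2118, 0.2338]
tool_rot: [-0.0, 0.978, -0.208, -0.001]
contact_force: [-0.6, 0.3, -2.8]
gripper_width: 0.201
grasp_force: 59.9
```

jog_arm(motion="0 0 0 0 0 0 0; 0 0 0 0.01 0 0 0; 0 0 0 0.03 0 0 0; 0 0 0 0.05 0 0 0; 0 0 0 0.05 0 0 0")

```text
time: 10.3
tool_pos: [0.5391, -0.2116, 0.2084]
tool_rot: [-0.0, 0.978, -0.208, -0.001]
contact_force: [0.7, -0.0, -2.6]
gripper_width: 0.199
grasp_force: 59.9
```

jog_arm(motion="0 0 0 0.02 0 0 0; 0 0 0 0.035 0 0 0; 0 0 0 0.05 0 0 0; 0 0 0 0.06 0 0 0; 0 0 0 0.07 0 0 0")

```text
time: 10.92
tool_pos: [0.5399, -0.2121, 0.175]
tool_rot: [0.0, 0.978, -0.208, 0.0]
contact_force: [-0.6, -0.6, -2.5]
gripper_width: 0.2
grasp_force: 59.9
```

jog_arm(motion="0 0 0 0 0 0 0; 0 0 0 0.004 0 0 0; 0 0 0 0.008 0 0 0; 0 0 0 0.008 0 0 0; 0 0 0 0.008 0 0 0")

```text
time: 11.55
tool_pos: [0.5399, -0.2121, 0.1714]
tool_rot: [0.0, 0.978, -0.208, 0.0]
contact_force: [-0.8, 1.0, -2.4]
gripper_width: 0.204
grasp_force: 59.9
```

```bash
python3 - <<'E'
from h import *
for i in range(4):
    grab_frame("side");s=state();print(s["tool_pos"].round(4),s["contact_force"].round(2),s["ft_torque"].round(2),yaw(rot()).round(3),s["joint_pos"].round(2)[5])
E
```

```text
[ 0.5399 -0.2121  0.1714] [-0.51  0.07 -3.01] [-0.04  0.01 -0.08] -0.418 1.49
[ 0.5399 -0.2121  0.1714] [ 0.44  0.15 -2.98] [ 0.01  0.01 -0.03] -0.418 1.49
[ 0.5399 -0.2121  0.1714] [ 0.03 -0.51 -3.41] [ 0.04  0.02 -0.06] -0.418 1.49
[ 0.5399 -0.2121  0.1714] [-1.19  0.07 -2.84] [ 0.   -0.04  0.03] -0.418 1.49
```

jog_arm(motion="0 0 0 0.006 0 0 0; 0 0 0 0.012 0 0 0; 0 0 0 0.017 0 0 0; 0 0 0 0.021 0 0 0; 0 0 0 0.021 0 0 0")

```text
time: 12.38
tool_pos: [0.54, -0.212, 0.161]
tool_rot: [-0.0, 0.978, -0.208, 0.0]
contact_force: [-0.1, 0.5, -2.4]
gripper_width: 0.205
grasp_force: 60.1
```

```bash
cat > r.py <<'E'
from h import *
F=[]
for i in range(4):
    grab_frame("side");s=state();F.append(np.r_[s["tool_pos"],s["contact_force"],s["ft_torque"]])
print(np.mean(F,0).round(4),yaw(rot()).round(3),s["joint_pos"].round(2)[5],s["time"])
E
python3 r.py
```

```text
[ 0.54   -0.212   0.161   0.6016  0.432  -1.6512  0.1974 -0.0678 -0.0361] -0.418 1.49 12.575
```

jog_arm(motion="0 0 0 0.002 0 0 0; 0 0 0 0.004 0 0 0; 0 0 0 0.004 0 0 0; 0 0 0 0.004 0 0 0; 0 0 0 0.004 0 0 0")

```text
time: 13.2
tool_pos: [0.54, -0.2121, 0.159]
tool_rot: [0.0, 0.978, -0.208, 0.0]
contact_force: [-0.3, 1.5, 0.6]
gripper_width: 0.201
grasp_force: 60.4
```

```bash
python3 r.py
```

```text
[ 0.54   -0.2121  0.1589  0.2498  0.8244  0.6506  0.3024 -0.0957 -0.0235] -0.418 1.49 13.4
```

jog_arm(motion="0 0 0 0 0 0 -0.04; 0 0 0 0 0 0 -0.08; 0 0 0 0 0 0 -0.12; 0 0 0 0 0 0 -0.16; 0 0 0 0 0 0 -0.2")

```text
time: 14.02
tool_pos: [0.5399, -0.212, 0.1588]
tool_rot: [-0.0, 0.998, -0.058, 0.0]
contact_force: [-0.1, 1.3, -0.4]
gripper_width: 0.204
grasp_force: 60.4
```

```bash
python3 r.py
```

```text
[ 0.5399 -0.212   0.1588  0.1406  1.2373 -0.1014  0.3617 -0.1227 -0.0116] -0.119 1.19 14.225
```

jog_arm(motion="0 0 0 0 0 0 -0.04; 0 0 0 0 0 0 -0.08; 0 0 0 0 0 0 -0.12; 0 0 0 0 0 0 -0.16; 0 0 0 0 0 0 -0.2")

```text
time: 14.85
tool_pos: [0.5399, -0.2121, 0.1588]
tool_rot: [0.0, 0.996, 0.091, -0.0]
contact_force: [0.4, 0.8, -0.6]
gripper_width: 0.201
grasp_force: 60.4
```

```bash
python3 r.py
```

```text
[ 0.5399 -0.2121  0.1588  0.4291  0.6345 -0.323   0.2958 -0.0935  0.0308] 0.18 0.89 15.05
```

jog_arm(motion="0 0 0 0 0 0 -0.04; 0 0 0 0 0 0 -0.08; 0 0 0 0 0 0 -0.12; 0 0 0 0 0 0 -0.16; 0 0 0 0 0 0 -0.2")

```text
time: 15.68
tool_pos: [0.5397, -0.2121, 0.1584]
tool_rot: [-0.0, 0.971, 0.239, -0.0]
contact_force: [1.0, 0.7, -1.5]
gripper_width: 0.202
grasp_force: 60.1
```

```bash
python3 r.py
```

```text
[ 0.5397 -0.2121  0.1583  1.1628  0.3774 -2.2428  0.1317 -0.2566  0.0023] 0.48 0.59 15.875
```

jog_arm(motion="0 0 0 0.002 0 0 0; 0 0 0 0.004 0 0 0; 0 0 0 0.005 0 0 0; 0 0 0 0.005 0 0 0; 0 0 0 0.005 0 0 0")

```text
time: 16.5
tool_pos: [0.5398, -0.2121, 0.1563]
tool_rot: [-0.0, 0.971, 0.239, -0.0]
contact_force: [-0.3, 0.2, -1.6]
gripper_width: 0.2
grasp_force: 60.0
```

```bash
python3 r.py
```

```text
[ 0.5399 -0.212   0.1563  0.5289  0.5347 -1.7244  0.1769 -0.1992  0.0257] 0.482 0.59 16.7
```

jog_arm(motion="0 0 0 0.001 0 0 0; 0 0 0 0.002 0 0 0; 0 0 0 0.003 0 0 0; 0 0 0 0.004 0 0 0; 0 0 0 0.004 0 0 0")

```text
time: 17.32
tool_pos: [0.5399, -0.2121, 0.1544]
tool_rot: [0.0, 0.971, 0.239, 0.0]
contact_force: [1.1, 0.2, -0.3]
gripper_width: 0.202
grasp_force: 60.3
```

```bash
python3 r.py
```

```text
[ 0.5399 -0.2121  0.1544  0.2976  0.8329 -0.6236  0.2765 -0.1797  0.0097] 0.482 0.59 17.525
```

jog_arm(motion="0 0 0 0 0 0 -0.02; 0 0 0 0 0 0 -0.04; 0 0 0 0 0 0 -0.06; 0 0 0 0 0 0 -0.08; 0 0 0 0 0 0 -0.1")

```text
time: 18.15
tool_pos: [0.5396, -0.2121, 0.154]
tool_rot: [-0.0, 0.95, 0.312, -0.0]
contact_force: [-0.6, 0.9, -3.2]
gripper_width: 0.2
grasp_force: 60.0
```

```bash
python3 r.py
```

```text
[ 5.3970e-01 -2.1220e-01  1.5420e-01 -1.9140e-01 -2.0000e-03 -2.8914e+00
  2.3700e-02 -2.0200e-02 -1.3000e-03] 0.632 0.44 18.35
```

jog_arm(motion="0 0 0 0.001 0 0 0; 0 0 0 0.003 0 0 0; 0 0 0 0.005 0 0 0; 0 0 0 0.005 0 0 0; 0 0 0 0.005 0 0 0")

```text
time: 18.98
tool_pos: [0.5399, -0.2121, 0.1518]
tool_rot: [-0.0, 0.951, 0.311, -0.0]
contact_force: [-0.6, -0.2, -3.0]
gripper_width: 0.201
grasp_force: 60.0
```

```bash
python3 r.py; python3 - <<'E'
from h import *
o=[]
for c in ["side","scene"]:
    f=grab_frame(c);K=f["intrinsics"];T=f["world_from_camera"]
    p=T[:3,:3].T@(np.array([.5407,-.212,.14])-T[:3,3]);u=int(K[0,2]-K[0,0]*p[0]/p[2]);v=int(K[1,2]+K[1,1]*p[1]/p[2])
    o.append(cv2.resize(f["color"][v-40:v+40,u-40:u+40,::-1],(400,400),interpolation=2))
    print(c,[(np.round(q["at"],4).tolist(),round(q["p"],2)) for t in ("shaft","shaft_collar") for q in place_of(c,t)[:1]])
cv2.imwrite("pics/c5.png",np.hstack(o))
E
```

```text
[ 0.5399 -0.2121  0.1519 -0.1579  0.4822 -2.9607 -0.0093  0.0087 -0.0089] 0.632 0.44 19.175
side [([0.5409, -0.2138, 0.0274], 0.64), ([0.541, -0.2092, 0.1365], 0.48)]
scene [([0.5404, -0.2091, 0.0236], 0.66), ([0.5388, -0.2134, 0.1331], 0.75)]
```

View pics/c5.png

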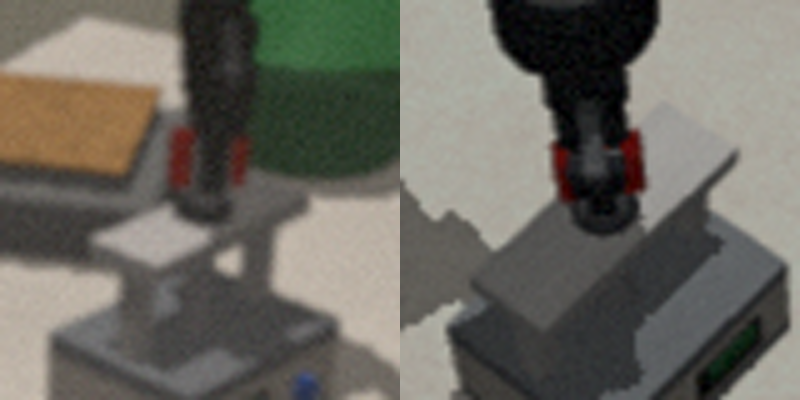

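jog_arm(motion="0 0 0 0.001 0 0 0; 0 0 0 0.002 0 0 0; 0 0 0 0.002 0 0 0; 0 0 0 0.002 0 0 0; 0 0 0 0.002 0 0 0")

```text
time: 20.1
tool_pos: [0.5398, -0.212, 0.1507]
tool_rot: [-0.0, 0.951, 0.311, -0.0]
contact_force: [0.2, 1.0, -3.3]
gripper_width: 0.201
grasp_force: 60.0
```

```bash
python3 r.py
```

```text
[ 0.5399 -0.212   0.1508  0.1197  0.0994 -2.7375 -0.0148  0.0043  0.0131] 0.632 0.44 20.3
```

jog_arm(motion="0 0 0 0.0005 0 0 0; 0 0 0 0.001 0 0 0; 0 0 0 0.0015 0 0 0; 0 0 0 0.0015 0 0 0; 0 0 0 0.0015 0 0 0")

```text
time: 20.92
tool_pos: [0.5399, -0.2121, 0.1507]
tool_rot: [0.0, 0.951, 0.311, 0.0]
contact_force: [-3.3, 2.1, 3.7]
gripper_width: 0.197
grasp_force: 61.0
```

```bash
python3 r.py
```

```text
[ 0.5399 -0.2121  0.1507 -3.8317  2.0645  5.4899  0.3876  0.7258  0.0171] 0.632 0.44 21.125
```

jog_arm(motion="0 0 0 -0.0006 0 0 0; 25 0 0 -0.0006 0 0 0; 40 0 0 -0.0006 0 0 0; 60 0 0 -0.0006 0 0 0; 60 0 0 -0.0006 0 0 0")

```text
time: 21.75
tool_pos: [0.5399, -0.2121, 0.1502]
tool_rot: [0.0, 0.951, 0.311, 0.0]
contact_force: [0.3, 0.0, -0.2]
gripper_width: 0.602
grasp_force: 0.0
```

jog_arm(motion="70 0 0 0 0 0 0; 70 0 0 -0.02 0 0 0; 70 0 0 -0.08 0 0 0; 70 0 0 -0.16 0 0 0; 70 0 0 -0.24 0 0 0")

```text
time: 22.38
tool_pos: [0.5399, -0.212, 0.2723]
tool_rot: [0.0, 0.951, 0.311, 0.0]
contact_force: [0.2, -0.4, -0.9]
gripper_width: 0.704
grasp_force: 0.0
```

```bash
python3 r.py; python3 - <<'E'
from h import *
o=[]
for c in ["side","scene","wrist"]:
    f=grab_frame(c);K=f["intrinsics"];T=f["world_from_camera"]
    p=T[:3,:3].T@(np.array([.5407,-.212,.15])-T[:3,3]);u=int(K[0,2]-K[0,0]*p[0]/p[2]);v=int(K[1,2]+K[1,1]*p[1]/p[2])
    print(c,u,v,[(np.round(q["at"],4).tolist(),round(q["p"],2)) for t in ("shaft","shaft_head","shaft_collar") for q in place_of(c,t)[:1]])
    if c!="wrist": o.append(cv2.resize(f["color"][v-40:v+40,u-40:u+40,::-1],(400,400),interpolation=2))
    h=cv2.cvtColor(f["color"],cv2.COLOR_RGB2HSV);m=((h[...,0]<8)|(h[...,0]>172))&(h[...,1]>150)&(h[...,2]>60)
    p=cloud(f,m);p=p[np.hypot(p[:,0]-.54,p[:,1]+.212)<.04];print(top(p,.17,.2),np.percentile(p[:,2],[50,95]))
cv2.imwrite("pics/c6.png",np.hstack(o))
E
```

```text
[ 5.4160e-01 -2.1300e-01  2.7610e-01  4.6200e-02  8.8400e-02  1.2567e+00
 -9.0000e-04 -3.1000e-03 -4.0000e-03] 0.632 0.44 22.575
side 333 156 [([0.5413, -0.2161, 0.0258], 0.88), ([0.5401, -0.2115, 0.1664], 0.86), ([0.5383, -0.2127, 0.1335], 0.74)]
(93, array([ 538.3, -207.1]), (39.6, 18.2), 34.6) [0.17544667 0.18560022]
scene 217 261 [([0.5398, -0.2097, 0.023], 0.85), ([0.5377, -0.2147, 0.1664], 0.57), ([0.5386, -0.2116, 0.1333], 0.85)]
(138, array([ 541.9, -214.9]), (38.6, 20.7), 29.4) [0.57846655 0.58793515]
wrist 284 205 [([0.5407, -0.2113, 0.0237], 0.75), ([0.5362, -0.2142, 0.1698], 0.76), ([0.5421, -0.2102, 0.133], 0.82)]
(1142, array([ 540.9, -211.8]), (42.9, 17.4), 36.8) [0.18515044 0.18651283]
```

View pics/c6.png

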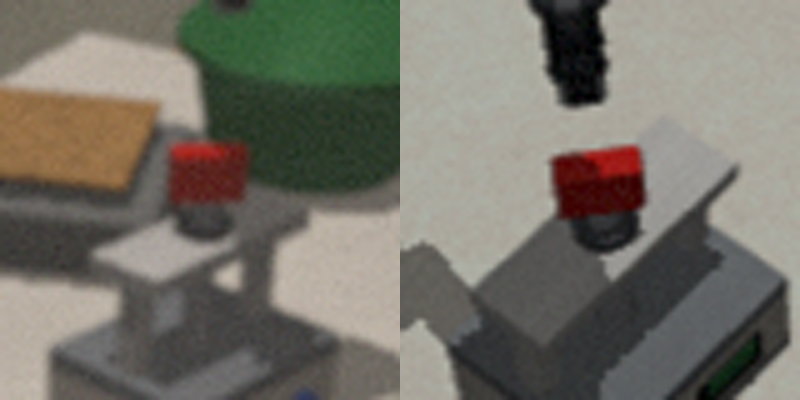

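```bash
python3 -c "
from plant import *
print(job_done())"
```

```text
the job is handed in; nothing more can be done
None
```

The red-headed shaft is fully home in the agitator: the square dropped into the socket, the collar rests on the crossbar, the gripper has let go and moved clear, the spare and bystanders were not touched, and the job is handed in (no verdict came back).

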